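Bring the pencil gauge strip to the assembly station

ROBOT

A 6-joint arm with a two-finger parallel gripper is mounted at the origin on the work surface. World frame = base frame: x ahead of the robot, y to its left, z up, the work surface at z = 0. Lengths are in m, angles in rad, forces in N, time in s.
With the tool pointing down it reaches from about 0.35 to 0.775 m from the base axis. Payload 7.3 kg.
Tool frame: the origin (TCP) lies midway between the tips of the shut fingers; the grasp point (between the pads) lies 19 mm behind it; z points along the fingers, y is the line along which they close (so a half turn about z gives the same grasp; the last joint's range is limited). The gripper opens to 92 mm and grips with 3 to 60 N. Pads are 19 mm wide; open, the fingers measure 130 mm over their backs; the gripper's body (75 mm by 190 mm) begins 47 mm behind the grasp point.
Start: joints at [-1.382, 0.342, 1.524, -0, 1.275, -0.146], TCP at [0.173, -0.496, 0.227] pointing down, gripper open.
Joint ranges: [-2.53, 2.53], [-0.77, 2.02], [0.04, 2.7], [-1, 4.14], [0.28, 2.66], [-3.11, 3.11]. Speed limits (rad/s): [2.57, 2.57, 3.14, 3.14, 3.14, 3.14].

INTERFACE

Orientations are given as a rotation vector (axis times angle).
In Python, from workcell import manip gives the robot as it stands.
- The arm moves only by the tool arm_command, never from a script. Its argument "deltas" is a list of rows, each an object of numbers: "dx", "dy", "dz": the shift along the tool's x, y, z in mm; "wx", "wy", "wz": the turn, a rotation vector about the tool's x, y, z in degrees; "fingers": the finger opening in mm, from 0 to 91.8. A call has 1 to 20 rows; each row is the pose to reach, as a shift and turn from the pose commanded when the call began, along the tool's axes at that moment; what a row does not reach only later rows make up. A row lasts 1/8 s, in which the tool goes at most 62.5 mm and 10.7 degrees, less where a joint would pass 70% of its speed; a pose out of reach is approached as far as the arm can. A call with a gripper value outside its range is refused whole. The fingers move at their own pace and stop on an object; "force" is the grip in N (left out, the last holds). Time passes only in rows, so rows that repeat a pose let the fingers close. It gives the time, the measured TCP pose, the force, the opening and the grip force at its end, in the units of the state.
- manip.get_state(): the state, without advancing time (a new reading comes with each control period).
- manip.capture(name): name is "scene" or "top"; returns a dict with "frame" (384x512x3 uint8, red, green, blue), "vfov" (degrees; the focal length in pixels is half the picture's height over the tangent of half this angle, whatever the lens; pixels are square), "cx", "cy" (the principal point, pixels), "xyz" and "rotation" of the camera in the world. Camera axes: x right, y down, z forward; pixel columns grow to the right and rows downward; lengths in m; the calibration is good to about 2 mm. A picture is of the moment at which its call begins. There is no depth.
- manip.sign_off(): hands the job in; it is judged then, once.
The state is a dict: "t": time; "qpos": joint angles; "joint_vel": joint speeds; "tau": joint torques, N m; "eef_pos": TCP position; "eef_rot": TCP orientation; "ft_force": force on the tool from outside, world axes, zero at the start; "ft_torque": the same for the moment, N m; "finger_gap": finger opening in m; "grip_force": force on a finger pad.
Only numpy, scipy, OpenCV 4.12 (cv2) and the standard library are available. Lean on these libraries where they do the work, as an engineer would, in place of code of your own. Each camera call takes 0.05 s, during which the arm holds its last target. There are 200 camera calls.

TASK

Slide the thin steel gauge strip on the raised board towards the robot until its plain front end sticks out well past the board's front edge (some 5 cm) while it still lies flat on the board, then pick it up by that end and lay it flat in the carrier's channel, far end close to the back stop and front end sticking out towards the robot; lay it, do not drop it. With the strip released there, push the carrier along the rail all the way to the red end stop. Leave the ramekin, tin lid, grips and copper barrel where they are.

Things in the scene. Friction and masses are not known exactly. Their poses are not given: they have to be found in the camera images.
- strip_center (a point): Centre (half-way up) of the loose flat steel gauge strip: 150 mm long (x), 36 wide (y), 3 thick, about 110 g, with a row of dark round marks (not holes). It starts flat on the raised board, plain -x end towards the robot. Too thin to grip lying there; fingertips slip on its smooth face, so push it from behind by its turned-up far end.
- strip_front (a point): Middle of the strip's front (-x, robot-side) end face, 75 mm from its centre.
- strip_lip (a point): The strip's far (+x) end, 75 mm from its centre: a turned-up lip over the full 36 mm width, 3 mm thick, its top 9 mm above the strip's underside. This point is the middle of the lip's outer (+x) face, 4.5 mm above the strip's flat centre plane. Shut fingertips behind it can push the strip towards the robot.
- board_edge (a point): Middle of the front (robot-side) top edge of the pale raised board, fixed, left or right of the rail. x: along the board away from the robot, y left along the edge, z up. Level top 50 mm above the table, 220 deep (x), 150 wide (y), 18 thick, on two runners set back 25 from the edge: free air below and before the edge.
- bed (a point): Centre of the carrier's channel floor, 45 mm above the table. x: along the channel away from the robot; y: along the rail to the red stop. Floor x -45 to 60, 48 wide between blue lips 7 high and 7 thick; back stop 7 high at x 60 to 68; front open, free air before and below it. A strip centred at x = -20 sticks out 50 at the front, its far end 5 from the back stop.
- knob_top (a point): Centre of the top of the carrier's upright black knob, a cylinder 18 mm in diameter, 45 mm tall, top 90 mm above the table, at bed x = +88 mm, y = 0. Push it sideways, along bed +y.
- carrier (a joint): Travel of the carrier along the rail, m: 0 to 0.130; it grows towards the red end stop, which is reached at 0.130. Friction (about 1.5 N) holds it wherever it is left; it starts between 0 and 0.03.
- ramekin: Pale blue ceramic ramekin, loose, 80 mm across, 45 mm tall, upright; origin at the centre of its underside. Leave alone.
- tin_lid: Round tin lid, loose, 84 mm across, 8 mm thick; origin at the centre of its underside. The two grips stand on it. Leave alone.
- grip_a: Black knurled pencil grip, loose, 15 mm across, 34 mm tall, upright on the tin lid; origin at its underside. Leave alone.
- grip_b: A second grip, the same. Leave alone.
- barrel: Copper pencil barrel, loose, lying on the table, 12 mm thick and 110 mm long along its x; origin at the centre of its underside. Leave alone.
Things that resemble listed ones, but are neither listed nor needed, are in the scene too. There is more than one size of the part that bears strip_center; the job needs the largest.

How it is judged:
On the way, in this order (a step that is already met when the one before it is completed fails the run):
1. the strip lies flat on the board with its front end 35 mm or more past the board's front edge (x of strip_front in the frame of board_edge below -0.035 m and x of strip_center in the frame of board_edge above 0 m and angle between strip_center's own z axis and vertical below 0.05 rad and z of strip_center in the frame of board_edge between -0.001 and 0.004 m), for 0.2 s.
2. the strip lies flat in the channel of the carrier, released, while the carrier is still near its start (travel under 60 mm) (x of strip_center in the frame of bed between -0.04 and -0.01 m and y of strip_center in the frame of bed between -0.008 and 0.008 m and z of strip_center in the frame of bed between -0.001 and 0.004 m and angle between the x axis of strip_center and the x axis of bed, either way round below 0.12 rad and angle between strip_center's own z axis and vertical below 0.05 rad and contact force between strip and the fingers below 0.1 N and value of joint carrier below 0.06 m), for 0.2 s.
At the end, for the whole second after the job is handed in: Carrier at the red end stop (travel over 125 mm); strip still and released in its channel: flat on the floor (-1 to 4 mm, tilt under 0.05 rad), in line within 0.12 rad, centre within 8 mm of the middle line and 10 to 40 mm in front of the bed centre (x of strip_center in the frame of bed between -0.04 and -0.01 m and y of strip_center in the frame of bed between -0.008 and 0.008 m and z of strip_center in the frame of bed between -0.001 and 0.004 m and angle between the x axis of strip_center and the x axis of bed, either way round below 0.12 rad and angle between strip_center's own z axis and vertical below 0.05 rad and value of joint carrier above 0.125 m and linear speed of strip below 0.02 m/s and contact force between strip and the fingers below 0.1 N); the robot touches nothing.
It fails at once if the strip falls off onto the table (height (world z) of strip_center below 0.03 m).
It fails at once if the strip is dropped or thrown (over 0.6 m/s with no finger touching it) (linear speed of strip above 0.6 m/s and contact force between strip and the fingers below 0.05 N).
It fails at once if a bystander (ramekin, tin lid, grip or barrel) is moved more than 30 mm (distance of any of ramekin, tin_lid, barrel, grip_a, grip_b from where it was at the start of the episode above 0.03 m).
It also fails if it takes over 69 s, if anything falls off the work surface, if the arm or the gripper's body presses on something with over 40 N, if the wrist force passes 120 N, or if a joint passes its speed limit or range.

## Working session

There is one attempt and no reset: what is moved stays moved. The work goes in short steps, Python scripts to look and compute and a tool call to move; the robot and the scene stay as the last step left them, time stands still between calls to the robot, and variables do not carry over. Pictures are saved under pics/ and viewed, at most 10 in all, crops included, and the job is handed in when it is done.

Besides the shell and the picture viewer there is one more tool, called after "Emit:" in YAML: its name, and indented under it one key for each argument. arm_command: Moves the arm, as the interface text tells. Its arguments: {"type":"object","properties":{"deltas":{"type":"array","items":{"type":"object","properties":{"dx":{"type":"number"},"dy":{"type":"number"},"dz":{"type":"number"},"wx":{"type":"number"},"wy":{"type":"number"},"wz":{"type":"number"},"fingers":{"type":"number"}}}},"force":{"type":"number"}},"required":["deltas"]}

```bash
mkdir -p pics && cat > h.py <<'E'
from workcell import manip
import cv2, numpy as np, pickle
from scipy.spatial.transform import Rotation as R
def cap(n,f):
    c=manip.capture(n); pickle.dump(c,open(f+'.pkl','wb')); cv2.imwrite('pics/'+f+'.png',c['frame'][:,:,::-1]); return c
def load(f): return pickle.load(open(f+'.pkl','rb'))
def rot(c):
    r=np.array(c['rotation'],float); return r if r.shape==(3,3) else R.from_rotvec(r).as_matrix()
def ray(c,u,v,z):
    f=192/np.tan(np.radians(c['vfov'])/2)
    d=rot(c)@np.array([(u-c['cx'])/f,(v-c['cy'])/f,1]); p=np.array(c['xyz']); return p+d*(z-p[2])/d[2]
def proj(c,P):
    f=192/np.tan(np.radians(c['vfov'])/2)
    q=rot(c).T@(np.array(P)-np.array(c['xyz'])); return q[0]/q[2]*f+c['cx'],q[1]/q[2]*f+c['cy']
E
python3 - <<'E'
from h import *
a=cap('scene','s0');b=cap('top','t0')
for c in(a,b): print({k:c[k] for k in c if k!='frame'})
im=np.hstack([a['frame'],b['frame']])[:,:,::-1]
cv2.imwrite('pics/s0b.png',cv2.resize(a['frame'][:,:,::-1],(800,600),interpolation=2));cv2.imwrite('pics/t0b.png',cv2.resize(b['frame'][:,:,::-1],(800,600),interpolation=2))
s=manip.get_state();print(s['eef_pos'],s['eef_rot'],s['t'])
E
```

```text
{'vfov': 55.56844264458219, 'cx': 254.00649492680216, 'cy': 186.38756282343257, 'xyz': array([ 1.13231253, -0.46704267,  0.79762354]), 'rotation': array([-2.15723734, -1.00829511,  0.41975036])}
{'vfov': 51.7794834401721, 'cx': 253.70761629183227, 'cy': 187.23443031895766, 'xyz': array([ 0.51577319, -0.00739024,  1.29616836]), 'rotation': array([-2.15324894,  2.21238845, -0.06550706])}
[ 0.17246762 -0.49548162  0.22612448] [-3.09632642e+00 -5.23242994e-01  4.54568640e-05] 0.1
```

View pics/t0b.png

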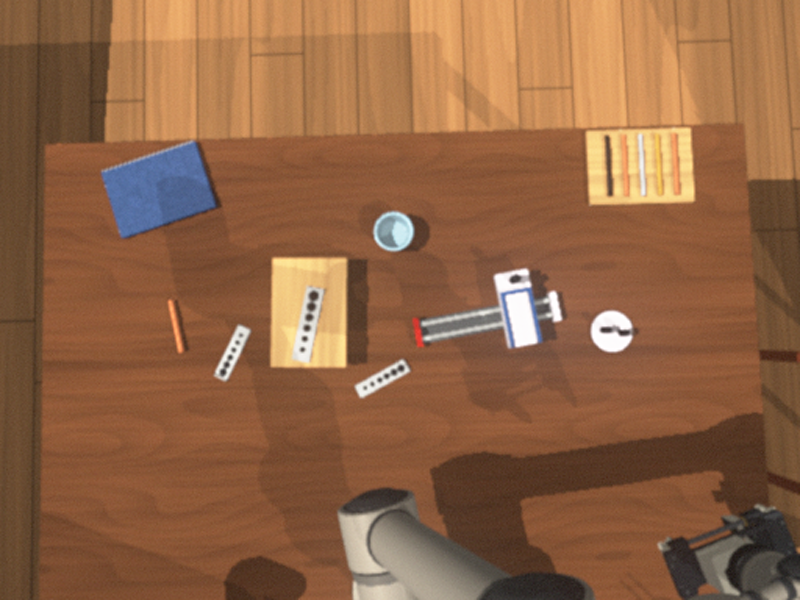

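View pics/s0b.png

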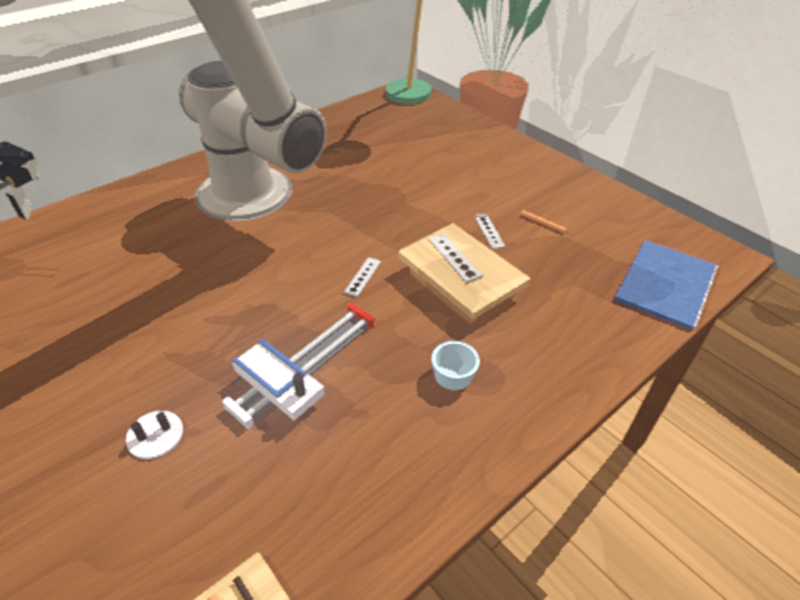

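The top view shows the board, with the largest strip on it, at about (310,312) in the 800-px picture. The carrier is at (520,312) and the red stop at (418,332). Next I'll enlarge both areas.

```bash
python3 - <<'E'
from h import *
c=load('t0');F=c['frame'][:,:,::-1]
def crop(u,v,w,h,k):
    im=cv2.resize(F[v:v+h,u:u+w],None,fx=k,fy=k,interpolation=cv2.INTER_CUBIC)
    for i in range(0,w,10): cv2.putText(im,str(u+i),(int((i+.5)*k),8),0,.3,(0,255,255),1); cv2.line(im,(int((i+.5)*k),10),(int((i+.5)*k),16),(0,255,255),1)
    for i in range(0,h,10): cv2.putText(im,str(v+i),(0,int((i+.5)*k)+4),0,.3,(0,255,255),1); cv2.line(im,(20,int((i+.5)*k)),(26,int((i+.5)*k)),(0,255,255),1)
    return im
a=crop(165,160,65,85,7); b=crop(305,165,45,85,7)
cv2.imwrite('pics/c1.png',np.hstack([a,b]))
print(a.shape,b.shape)
E
```

```text
(595, 455, 3) (595, 315, 3)
```

View pics/c1.png

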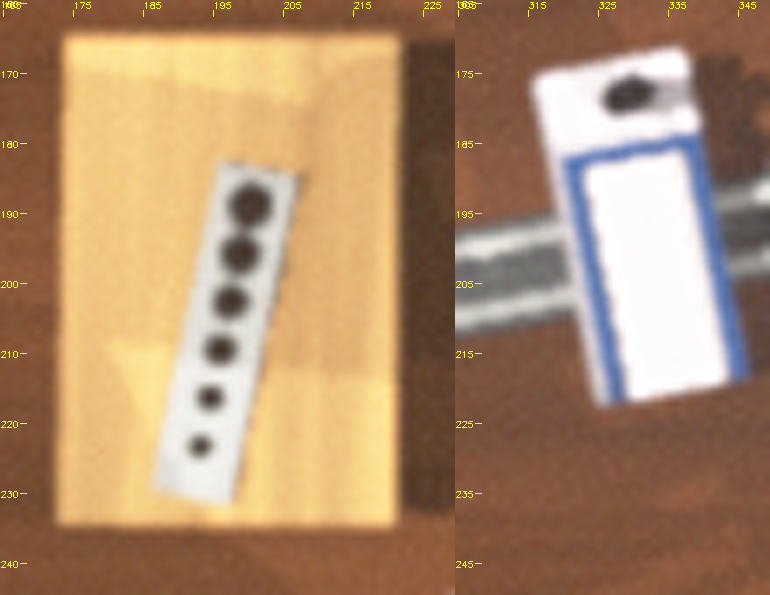

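The crop shows the strip's lip end at about (196..207, 183), its front end at about (186..198, 230), and the board's front edge at v≈234.5. The carrier's floor corners and the knob are also clear. Next I'll convert these to world positions.

```bash
python3 - <<'E'
from h import *
c=load('t0')
A=lambda x,y,z:ray(c,165+x/7-.5,160+y/7-.5,z)[:2]
B=lambda x,y,z:ray(c,305+(x-455)/7-.5,165+y/7-.5,z)[:2]
np.set_printoptions(precision=4,suppress=True)
bd=[A(*p,.05) for p in[(64,35),(402,35),(57,525),(397,526)]];print('board',*bd)
fl,fr,nl,nr=[A(*p,.053) for p in[(219,160),(300,174),(154,490),(235,502)]]
print('strip',fl,fr,nl,nr,'front',(nl+nr)/2,'lip',(fl+fr)/2,'len',np.linalg.norm((fl+fr-nl-nr)/2),'w',np.linalg.norm(fl-fr))
d=(fl+fr-nl-nr)/2;print('yaw',np.degrees(np.arctan2(d[1],d[0])))
d=bd[0]+bd[1]-bd[2]-bd[3];print('board yaw',np.degrees(np.arctan2(d[1],d[0])),'edge mid',(bd[2]+bd[3])/2)
o=[B(*p,.052) for p in[(562,158),(697,137),(605,405),(750,377)]];i=[B(*p,.045) for p in[(583,172),(688,152),(625,403),(732,380)]]
for n,q,f in(('outer',o,-45),('inner',i,-45)):
    d=(q[0]+q[1]-q[2]-q[3])/2;print(n,*q,'yaw',np.degrees(np.arctan2(d[1],d[0])),'len',np.linalg.norm(d),'nearmid',(q[2]+q[3])/2,'farmid',(q[0]+q[1])/2,'w',np.linalg.norm(q[0]-q[1]))
print('knob',B(624,98,.09),'railred',ray(c,418*.64,332*.64,.03))
s=manip.get_state();print(R.from_rotvec(s['eef_rot']).as_matrix())
# scene check
s0=load('s0')
for P in[((fl+fr)/2).tolist()+[.059],((nl+nr)/2).tolist()+[.053]]: print(np.array(proj(s0,P))/.64)
E
```

```text
board [0.68   0.2536] [0.6757 0.1002] [0.4591 0.2596] [0.4546 0.1072]
strip [0.6209 0.1837] [0.6136 0.1473] [0.4736 0.2153] [0.4673 0.1791] front [0.4705 0.1972] lip [0.6172 0.1655] len 0.1501723902425692 w 0.03716459846980425
yaw -12.198959906749412
board yaw -1.6829820122370576 edge mid [0.4568 0.1834]
outer [ 0.5954 -0.2066] [ 0.6032 -0.2676] [ 0.4843 -0.2216] [ 0.495  -0.2867] yaw 8.854261182520217 len 0.11095387446498974 nearmid [ 0.4896 -0.2542] farmid [ 0.5993 -0.2371] w 0.06146172998424607
inner [ 0.5892 -0.217 ] [ 0.597  -0.2647] [ 0.4847 -0.2318] [ 0.4938 -0.2802] yaw 8.309328827607835 len 0.10494444540490003 nearmid [ 0.4892 -0.256 ] farmid [ 0.5931 -0.2408] w 0.048358765960733484
knob [ 0.6184 -0.2285] railred [ 0.5201 -0.0404  0.03  ]
[[ 0.9445  0.3286 -0.0003]
 [ 0.3286 -0.9445  0.0013]
 [ 0.0002 -0.0014 -1.    ]]
[474.9105 276.7213]
[434.8245 235.5628]
```

```bash
cat >> h.py <<'E'
def to(x,y,z,yaw):
    s=manip.get_state(); M=R.from_rotvec(s['eef_rot']).as_matrix()
    t=M.T@(np.array([x,y,z])-s['eef_pos'])*1000
    a=np.radians(yaw); T=np.array([[np.cos(a),np.sin(a),0],[np.sin(a),-np.cos(a),0],[0,0,-1]])
    w=np.degrees(R.from_matrix(M.T@T).as_rotvec())
    print('d',np.round(t,1),'w',np.round(w,2),'t',s['t'],'F',np.round(s['ft_force'],2),'pos',np.round(s['eef_pos'],4))
E
python3 -c "
from h import *
to(.6416,.1602,.12,-12.2)"
```

```text
d [ 658.5 -465.   106.9] w [-8.000e-02  1.000e-02  3.138e+01] t 0.1 F [0.45 0.83 0.13] pos [ 0.1725 -0.4955  0.2261]
```

Emit:
arm_command:
  deltas:
    - {"dx": 40,"dy": -28,"dz": 0,"wz": 2,"fingers": 0}
    - {"dx": 80,"dy": -57,"dz": 0,"wz": 4,"fingers": 0}
    - {"dx": 125,"dy": -88,"dz": 0,"wz": 6,"fingers": 0}
    - {"dx": 170,"dy": -120,"dz": 5,"wz": 8,"fingers": 0}
    - {"dx": 215,"dy": -152,"dz": 10,"wz": 10,"fingers": 0}
    - {"dx": 260,"dy": -184,"dz": 15,"wz": 12,"fingers": 0}
    - {"dx": 305,"dy": -215,"dz": 20,"wz": 14,"fingers": 0}
    - {"dx": 350,"dy": -247,"dz": 25,"wz": 17,"fingers": 0}
    - {"dx": 395,"dy": -279,"dz": 30,"wz": 19,"fingers": 0}
    - {"dx": 440,"dy": -311,"dz": 40,"wz": 21,"fingers": 0}
    - {"dx": 485,"dy": -342,"dz": 50,"wz": 23,"fingers": 0}
    - {"dx": 530,"dy": -374,"dz": 60,"wz": 25,"fingers": 0}
    - {"dx": 575,"dy": -406,"dz": 70,"wz": 27,"fingers": 0}
    - {"dx": 610,"dy": -431,"dz": 80,"wz": 29,"fingers": 0}
    - {"dx": 640,"dy": -452,"dz": 90,"wz": 31,"fingers": 0}
    - {"dx": 655,"dy": -462,"dz": 100,"wz": 31.4,"fingers": 0}
    - {"dx": 658.5,"dy": -465,"dz": 106.9,"wz": 31.4,"fingers": 0}
    - {"dx": 658.5,"dy": -465,"dz": 106.9,"wz": 31.4,"fingers": 0}

```text
schema error: expected keys dx, dy, dz, wx, wy, wz, fingers
```

```bash
python3 - <<'E'
from h import *
to(.6416,.1602,.053,-12.2)
c=cap('scene','s1');F=c['frame'][:,:,::-1]
cv2.imwrite('pics/s1c.png',cv2.resize(F[110:220,230:370],None,fx=5,fy=5,interpolation=2))
E
```

```text
d [ 658.5 -464.9  173.9] w [-8.000e-02  1.000e-02  3.138e+01] t 0.1 F [0.45 0.83 0.13] pos [ 0.1725 -0.4955  0.2261]
```

View pics/s1c.png

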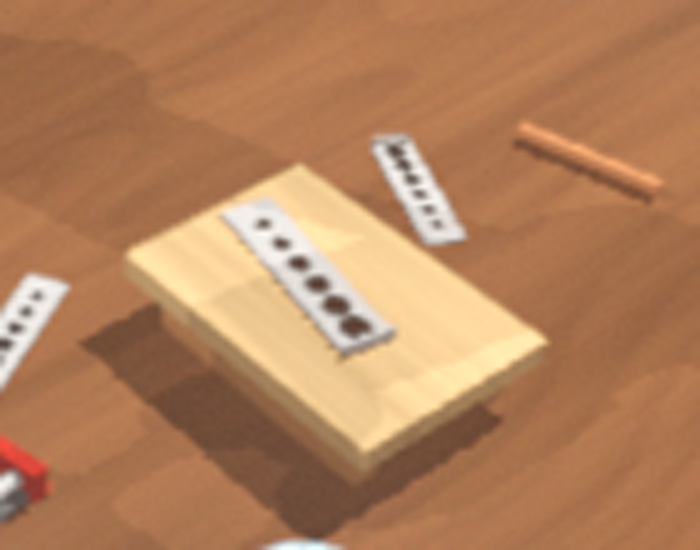

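The move was refused because every row needs all seven keys. The picture shows the scene unchanged, with the strip's lip end nearest the far corner. I'll resend the move with full rows.

Emit:
arm_command:
  deltas:
    - {"dx": 40,"dy": -28,"dz": 0,"wx": 0,"wy": 0,"wz": 2,"fingers": 0}
    - {"dx": 85,"dy": -60,"dz": 0,"wx": 0,"wy": 0,"wz": 4,"fingers": 0}
    - {"dx": 130,"dy": -92,"dz": 0,"wx": 0,"wy": 0,"wz": 6,"fingers": 0}
    - {"dx": 175,"dy": -124,"dz": 5,"wx": 0,"wy": 0,"wz": 8,"fingers": 0}
    - {"dx": 220,"dy": -155,"dz": 10,"wx": 0,"wy": 0,"wz": 10,"fingers": 0}
    - {"dx": 265,"dy": -187,"dz": 15,"wx": 0,"wy": 0,"wz": 12,"fingers": 0}
    - {"dx": 310,"dy": -219,"dz": 20,"wx": 0,"wy": 0,"wz": 15,"fingers": 0}
    - {"dx": 355,"dy": -251,"dz": 25,"wx": 0,"wy": 0,"wz": 17,"fingers": 0}
    - {"dx": 400,"dy": -282,"dz": 30,"wx": 0,"wy": 0,"wz": 19,"fingers": 0}
    - {"dx": 445,"dy": -314,"dz": 40,"wx": 0,"wy": 0,"wz": 21,"fingers": 0}
    - {"dx": 490,"dy": -346,"dz": 50,"wx": 0,"wy": 0,"wz": 23,"fingers": 0}
    - {"dx": 535,"dy": -378,"dz": 60,"wx": 0,"wy": 0,"wz": 25,"fingers": 0}
    - {"dx": 580,"dy": -410,"dz": 70,"wx": 0,"wy": 0,"wz": 27,"fingers": 0}
    - {"dx": 615,"dy": -434,"dz": 80,"wx": 0,"wy": 0,"wz": 29,"fingers": 0}
    - {"dx": 640,"dy": -452,"dz": 95,"wx": 0,"wy": 0,"wz": 31,"fingers": 0}
    - {"dx": 658.5,"dy": -465,"dz": 107,"wx": 0,"wy": 0,"wz": 31.4,"fingers": 0}
    - {"dx": 658.5,"dy": -465,"dz": 107,"wx": 0,"wy": 0,"wz": 31.4,"fingers": 0}
    - {"dx": 658.5,"dy": -465,"dz": 107,"wx": 0,"wy": 0,"wz": 31.4,"fingers": 0}

```text
t: 2.4
eef_pos: [0.6414, 0.1591, 0.1198]
eef_rot: [3.123, -0.334, -0.001]
ft_force: [0.7, -0.1, 0.1]
finger_gap: 0.0003
grip_force: 0.0
```

```bash
python3 - <<'E'
from h import *
to(.6416,.1602,.053,-12.2)
c=cap('scene','s2');F=c['frame'][:,:,::-1]
cv2.imwrite('pics/s2c.png',cv2.resize(F[90:220,220:370],None,fx=4.5,fy=4.5,interpolation=2))
E
```

```text
d [ 0.  -1.2 66.8] w [ 0.03  0.02 -0.02] t 2.4 F [ 0.73 -0.1   0.09] pos [0.6414 0.1591 0.1198]
```

View pics/s2c.png

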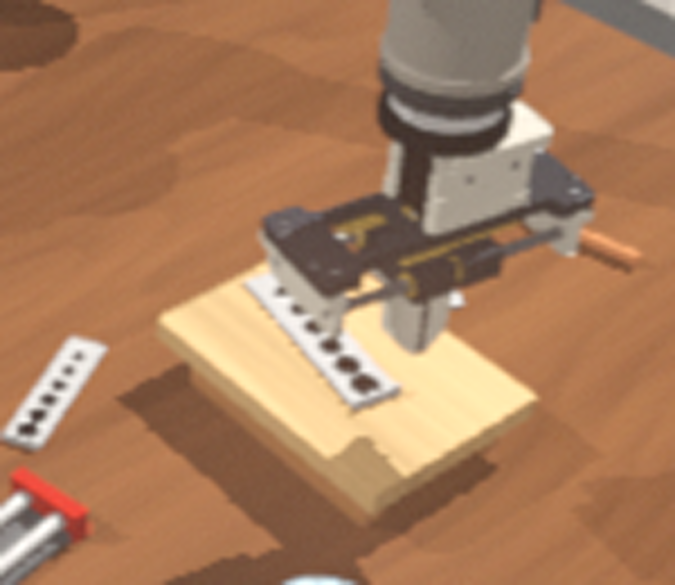

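The shut fingers hang behind the strip's lip, clear of it. I'll descend and start the push.

Emit:
arm_command:
  deltas:
    - {"dx": 0,"dy": -1,"dz": 30,"wx": 0,"wy": 0,"wz": 0,"fingers": 0}
    - {"dx": 0,"dy": -1,"dz": 55,"wx": 0,"wy": 0,"wz": 0,"fingers": 0}
    - {"dx": 0,"dy": -1,"dz": 66,"wx": 0,"wy": 0,"wz": 0,"fingers": 0}
    - {"dx": 0,"dy": -1,"dz": 66,"wx": 0,"wy": 0,"wz": 0,"fingers": 0}
    - {"dx": -6,"dy": -1,"dz": 66,"wx": 0,"wy": 0,"wz": 0,"fingers": 0}
    - {"dx": -11,"dy": -1,"dz": 66,"wx": 0,"wy": 0,"wz": 0,"fingers": 0}
    - {"dx": -15,"dy": -1,"dz": 66,"wx": 0,"wy": 0,"wz": 0,"fingers": 0}
    - {"dx": -19,"dy": -1,"dz": 66,"wx": 0,"wy": 0,"wz": 0,"fingers": 0}
    - {"dx": -24,"dy": -1,"dz": 66,"wx": 0,"wy": 0,"wz": 0,"fingers": 0}
    - {"dx": -29,"dy": -1,"dz": 66,"wx": 0,"wy": 0,"wz": 0,"fingers": 0}
    - {"dx": -34,"dy": -1,"dz": 66,"wx": 0,"wy": 0,"wz": 0,"fingers": 0}
    - {"dx": -39,"dy": -1,"dz": 66,"wx": 0,"wy": 0,"wz": 0,"fingers": 0}
    - {"dx": -44,"dy": -1,"dz": 66,"wx": 0,"wy": 0,"wz": 0,"fingers": 0}
    - {"dx": -49,"dy": -1,"dz": 66,"wx": 0,"wy": 0,"wz": 0,"fingers": 0}
    - {"dx": -54,"dy": -1,"dz": 66,"wx": 0,"wy": 0,"wz": 0,"fingers": 0}
    - {"dx": -58,"dy": -1,"dz": 66,"wx": 0,"wy": 0,"wz": 0,"fingers": 0}
    - {"dx": -62,"dy": -1,"dz": 66,"wx": 0,"wy": 0,"wz": 0,"fingers": 0}
    - {"dx": -65,"dy": -1,"dz": 66,"wx": 0,"wy": 0,"wz": 0,"fingers": 0}
    - {"dx": -65,"dy": -1,"dz": 66,"wx": 0,"wy": 0,"wz": 0,"fingers": 0}

```text
t: 4.82
eef_pos: [0.5779, 0.1745, 0.0536]
eef_rot: [3.124, -0.334, -0.001]
ft_force: [-0.1, -0.1, -0.1]
finger_gap: 0.0001
grip_force: 0.0
```

```bash
python3 - <<'E'
from h import *
to(.6416,.1602,.053,-12.2)
c=cap('scene','s3');F=c['frame'][:,:,::-1]
cv2.imwrite('pics/s3c.png',cv2.resize(F[110:210,230:350],None,fx=6,fy=6,interpolation=2))
E
```

```text
d [65.2  0.5  0.6] w [ 0.01  0.04 -0.01] t 4.825 F [-0.09 -0.14 -0.11] pos [0.5779 0.1745 0.0536]
```

View pics/s3c.png

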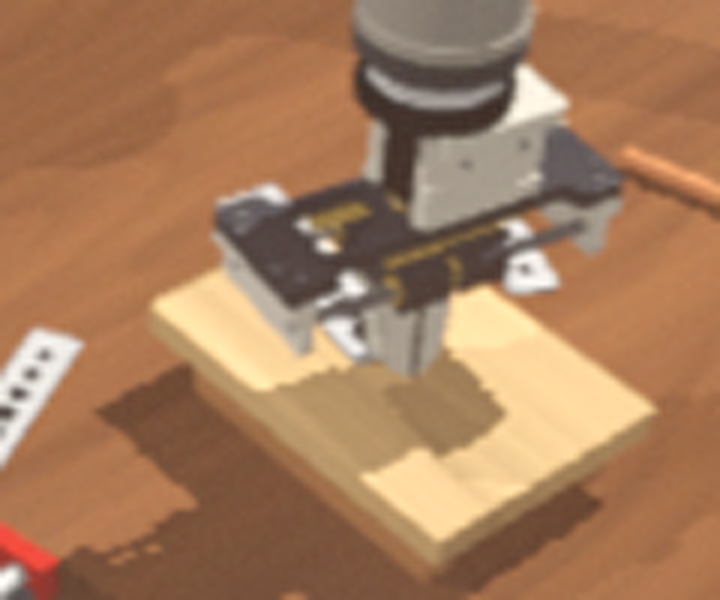

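The strip moved and its front end now shows past the board edge at about (271,141). Next I'll work out the overhang from that.

```bash
python3 - <<'E'
from h import *
c=load('s3')
for p in[(222,198),(250,191),(278,184)]: print(ray(c,230+p[0]/6-.5,110+p[1]/6-.5,.053))
E
```

```text
[0.41279192 0.19683541 0.053     ]
[0.41798266 0.21317828 0.053     ]
[0.42321391 0.22964872 0.053     ]
```

Emit:
arm_command:
  deltas:
    - {"dx": -4,"dy": 0,"dz": 0,"wx": 0,"wy": 0,"wz": 0,"fingers": 0}
    - {"dx": -8,"dy": 0,"dz": 0,"wx": 0,"wy": 0,"wz": 0,"fingers": 0}
    - {"dx": -11,"dy": 0,"dz": 0,"wx": 0,"wy": 0,"wz": 0,"fingers": 0}
    - {"dx": -11,"dy": 0,"dz": 0,"wx": 0,"wy": 0,"wz": 0,"fingers": 0}
    - {"dx": 0,"dy": 0,"dz": 0,"wx": 0,"wy": 0,"wz": 0,"fingers": 0}
    - {"dx": 10,"dy": 0,"dz": -10,"wx": 0,"wy": 0,"wz": 0,"fingers": 0}
    - {"dx": 10,"dy": 0,"dz": -50,"wx": 0,"wy": 0,"wz": 0,"fingers": 0}
    - {"dx": 10,"dy": 0,"dz": -100,"wx": 0,"wy": 0,"wz": 0,"fingers": 0}
    - {"dx": 10,"dy": 0,"dz": -150,"wx": 0,"wy": 0,"wz": 0,"fingers": 0}
    - {"dx": -30,"dy": 0,"dz": -190,"wx": 0,"wy": 0,"wz": 0,"fingers": 0}
    - {"dx": -80,"dy": 0,"dz": -210,"wx": 0,"wy": 0,"wz": 0,"fingers": 0}
    - {"dx": -130,"dy": 0,"dz": -210,"wx": 0,"wy": 0,"wz": 0,"fingers": 0}
    - {"dx": -150,"dy": 0,"dz": -210,"wx": 0,"wy": 0,"wz": 0,"fingers": 0}

```text
t: 6.5
eef_pos: [0.4303, 0.2066, 0.2653]
eef_rot: [-3.123, 0.333, -0.003]
ft_force: [0.8, -0.2, 0.3]
finger_gap: 0.0005
grip_force: 0.0
```

```bash
python3 - <<'E'
from h import *
to(.41,.21,.2,-12.2);print(manip.get_state()['qpos'])
a=cap('scene','s4')['frame'][:,:,::-1];b=cap('top','t4')['frame'][:,:,::-1]
A=cv2.resize(a[100:200,230:330],None,fx=4,fy=4,interpolation=2);B=cv2.resize(b[160:260,165:265],None,fx=4,fy=4,interpolation=2)
cv2.imwrite('pics/c4.png',np.hstack([A,B]))
E
```

```text
d [-20.6   1.   65.3] w [-0.06 -0.09  0.03] t 6.5 F [ 0.78 -0.24  0.29] pos [0.4303 0.2066 0.2653]
[2.86695918e-01 2.23125396e-01 1.58141223e+00 1.44936250e-04
 1.33516328e+00 2.06991881e+00]
```

View pics/c4.png

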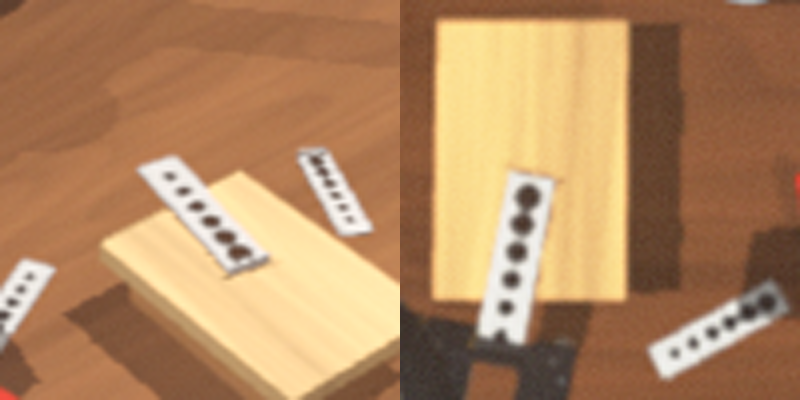

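The strip lies flat, overhanging the board's front edge. In the left half, its front corners are at (138,168) and (180,155). In the right half, its lip corners are at (508,172) and (556,179).

```bash
python3 - <<'E'
from h import *
s=load('s4');t=load('t4')
f=[ray(s,230+x/4-.5,100+y/4-.5,.053)[:2] for x,y in[(138,169),(180,155)]]
l=[ray(t,165+(x-400)/4-.5,160+y/4-.5,.056)[:2] for x,y in[(508,172),(556,179)]]
# check side edges in top view at v=290 crop row
e=[ray(t,165+(x-400)/4-.5,160+y/4-.5,.053)[:2] for x,y in[(486,290),(536,290)]]
F=sum(f)/2;L=sum(l)/2;d=L-F
print(f,l,F,L,np.linalg.norm(d),np.degrees(np.arctan2(d[1],d[0])),e)
E
```

```text
[array([0.40434182, 0.19310095]), array([0.41238819, 0.23342639])] [array([0.55761858, 0.19778496]), array([0.55111194, 0.16019277])] [0.40836501 0.21326367] [0.55436526 0.17898887] 0.14996944842990095 -13.211439370293915 [array([0.46586817, 0.21700642]), array([0.46483411, 0.17783747])]
```

```bash
python3 -c "
from h import *
to(.432,.2073,.0325,-13)"
```

```text
d [  0.6  -0.7 232.7] w [-0.05 -0.09  0.85] t 6.6 F [0.2  0.74 0.05] pos [0.4308 0.2066 0.2652]
```

Emit:
arm_command:
  deltas:
    - {"dx": 0.6,"dy": -1,"dz": 0,"wx": 0,"wy": 0,"wz": 0.9,"fingers": 64}
    - {"dx": 0.6,"dy": -1,"dz": 40,"wx": 0,"wy": 0,"wz": 0.9,"fingers": 64}
    - {"dx": 0.6,"dy": -1,"dz": 90,"wx": 0,"wy": 0,"wz": 0.9,"fingers": 64}
    - {"dx": 0.6,"dy": -1,"dz": 130,"wx": 0,"wy": 0,"wz": 0.9,"fingers": 64}
    - {"dx": 0.6,"dy": -1,"dz": 150,"wx": 0,"wy": 0,"wz": 0.9,"fingers": 64}
    - {"dx": 0.6,"dy": -1,"dz": 170,"wx": 0,"wy": 0,"wz": 0.9,"fingers": 64}
    - {"dx": 0.6,"dy": -1,"dz": 190,"wx": 0,"wy": 0,"wz": 0.9,"fingers": 64}
    - {"dx": 0.6,"dy": -1,"dz": 210,"wx": 0,"wy": 0,"wz": 0.9,"fingers": 64}
    - {"dx": 0.6,"dy": -1,"dz": 225,"wx": 0,"wy": 0,"wz": 0.9,"fingers": 64}
    - {"dx": 0.6,"dy": -1,"dz": 232.5,"wx": 0,"wy": 0,"wz": 0.9,"fingers": 64}
    - {"dx": 0.6,"dy": -1,"dz": 232.5,"wx": 0,"wy": 0,"wz": 0.9,"fingers": 64}
    - {"dx": 0.6,"dy": -1,"dz": 232.5,"wx": 0,"wy": 0,"wz": 0.9,"fingers": 50}
  force: 50

```text
t: 8.1
eef_pos: [0.4332, 0.2071, 0.0316]
eef_rot: [-3.121, 0.359, -0.001]
ft_force: [0.2, -0.1, 0.5]
finger_gap: 0.0583
grip_force: 0.0
```

Emit:
arm_command:
  deltas:
    - {"dx": 0,"dy": 0,"dz": 0,"wx": 0,"wy": 0,"wz": 0,"fingers": 42}
    - {"dx": 0,"dy": 0,"dz": 0,"wx": 0,"wy": 0,"wz": 0,"fingers": 38}
    - {"dx": 0,"dy": 0,"dz": 0,"wx": 0,"wy": 0,"wz": 0,"fingers": 34}
    - {"dx": 0,"dy": 0,"dz": 0,"wx": 0,"wy": 0,"wz": 0,"fingers": 30}
    - {"dx": 0,"dy": 0,"dz": 0,"wx": 0,"wy": 0,"wz": 0,"fingers": 20}
    - {"dx": 0,"dy": 0,"dz": 0,"wx": 0,"wy": 0,"wz": 0,"fingers": 20}
  force: 50

```text
t: 8.85
eef_pos: [0.4326, 0.207, 0.0312]
eef_rot: [3.121, -0.359, 0.0]
ft_force: [-0.2, 0.3, 1.1]
finger_gap: 0.0342
grip_force: 50.0
```

```bash
python3 - <<'E'
from h import *
to(.432,.2073,.0325,-13)
a=cap('scene','s5')['frame'][:,:,::-1]
cv2.imwrite('pics/c5.png',cv2.resize(a[80:200,220:340],None,fx=5,fy=5,interpolation=2))
E
```

```text
d [-0.7 -0.1 -1.3] w [ 0.   -0.01 -0.12] t 8.85 F [-0.2   0.27  1.12] pos [0.4326 0.207  0.0312]
```

View pics/c5.png

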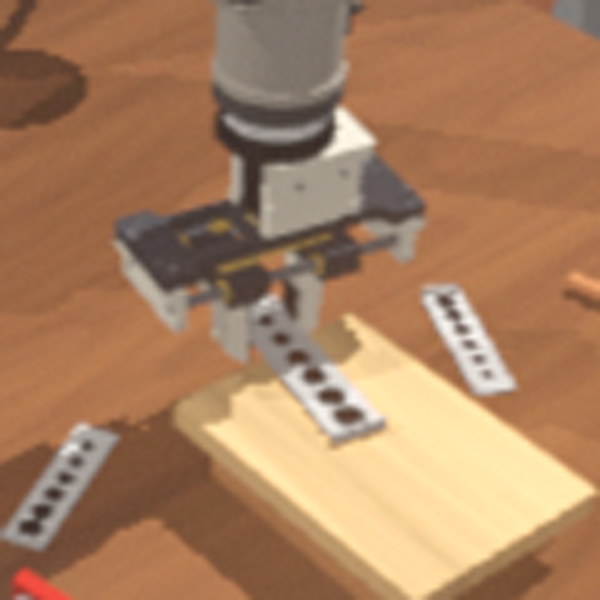

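The strip is held between the pads by its front end, at a gap of 34 mm and 50 N. I'll lift it and carry it to the carrier.

Emit:
arm_command:
  deltas:
    - {"dx": 0,"dy": 0,"dz": -5,"wx": 0,"wy": 0,"wz": 0,"fingers": 20}
    - {"dx": 0,"dy": 0,"dz": -15,"wx": 0,"wy": 0,"wz": 0,"fingers": 20}
    - {"dx": 0,"dy": 0,"dz": -30,"wx": 0,"wy": 0,"wz": 0,"fingers": 20}
    - {"dx": 0,"dy": 0,"dz": -48,"wx": 0,"wy": 0,"wz": 0,"fingers": 20}
    - {"dx": 0,"dy": 0,"dz": -66,"wx": 0,"wy": 0,"wz": 0,"fingers": 20}
    - {"dx": 0,"dy": 0,"dz": -82,"wx": 0,"wy": 0,"wz": 0,"fingers": 20}
    - {"dx": 0,"dy": 0,"dz": -94,"wx": 0,"wy": 0,"wz": 0,"fingers": 20}
    - {"dx": 0,"dy": 0,"dz": -100,"wx": 0,"wy": 0,"wz": 0,"fingers": 20}
    - {"dx": 0,"dy": 0,"dz": -100,"wx": 0,"wy": 0,"wz": 0,"fingers": 20}

```text
t: 10.02
eef_pos: [0.4326, 0.207, 0.1314]
eef_rot: [-3.121, 0.359, -0.001]
ft_force: [0.3, -0.0, -0.0]
finger_gap: 0.0339
grip_force: 50.0
```

```bash
python3 -c "
from h import *
to(.459,-.2596,.131,8.5)"
```

```text
d [1.316e+02 4.485e+02 4.000e-01] w [ -0.    -0.03 -21.62] t 10.025 F [ 0.35 -0.03 -0.02] pos [0.4326 0.207  0.1314]
```

Emit:
arm_command:
  deltas:
    - {"dx": 3,"dy": 9,"dz": 0,"wx": 0,"wy": 0,"wz": 0,"fingers": 20}
    - {"dx": 8,"dy": 28,"dz": 0,"wx": 0,"wy": 0,"wz": -1,"fingers": 20}
    - {"dx": 16,"dy": 55,"dz": 0,"wx": 0,"wy": 0,"wz": -2,"fingers": 20}
    - {"dx": 25,"dy": 85,"dz": 0,"wx": 0,"wy": 0,"wz": -4,"fingers": 20}
    - {"dx": 34,"dy": 116,"dz": 0,"wx": 0,"wy": 0,"wz": -5.5,"fingers": 20}
    - {"dx": 43,"dy": 147,"dz": 0,"wx": 0,"wy": 0,"wz": -7,"fingers": 20}
    - {"dx": 52,"dy": 178,"dz": 0,"wx": 0,"wy": 0,"wz": -8.5,"fingers": 20}
    - {"dx": 61,"dy": 209,"dz": 0,"wx": 0,"wy": 0,"wz": -10,"fingers": 20}
    - {"dx": 70,"dy": 240,"dz": 0,"wx": 0,"wy": 0,"wz": -11.5,"fingers": 20}
    - {"dx": 80,"dy": 271,"dz": 0,"wx": 0,"wy": 0,"wz": -13,"fingers": 20}
    - {"dx": 89,"dy": 302,"dz": 0,"wx": 0,"wy": 0,"wz": -14.5,"fingers": 20}
    - {"dx": 98,"dy": 333,"dz": 0,"wx": 0,"wy": 0,"wz": -16,"fingers": 20}
    - {"dx": 107,"dy": 364,"dz": 0,"wx": 0,"wy": 0,"wz": -17.5,"fingers": 20}
    - {"dx": 116,"dy": 395,"dz": 0,"wx": 0,"wy": 0,"wz": -19,"fingers": 20}
    - {"dx": 124,"dy": 420,"dz": 0,"wx": 0,"wy": 0,"wz": -20.5,"fingers": 20}
    - {"dx": 129,"dy": 438,"dz": 0,"wx": 0,"wy": 0,"wz": -21.6,"fingers": 20}
    - {"dx": 131.6,"dy": 448.5,"dz": 0,"wx": 0,"wy": 0,"wz": -21.6,"fingers": 20}
    - {"dx": 131.6,"dy": 448.5,"dz": 0,"wx": 0,"wy": 0,"wz": -21.6,"fingers": 20}
    - {"dx": 131.6,"dy": 448.5,"dz": 0,"wx": 0,"wy": 0,"wz": -21.6,"fingers": 20}

```text
t: 12.4
eef_pos: [0.4587, -0.259, 0.131]
eef_rot: [-3.132, -0.232, 0.001]
ft_force: [0.3, 0.7, -0.5]
finger_gap: 0.0343
grip_force: 50.0
```

```bash
python3 - <<'E'
from h import *
to(.459,-.2596,.0265,8.5)
a=cap('scene','s6')['frame'][:,:,::-1];b=cap('top','t6')['frame'][:,:,::-1]
A=cv2.resize(a[180:290,120:220],None,fx=4,fy=4,interpolation=2);B=cv2.resize(b[160:270,290:390],None,fx=4,fy=4,interpolation=2)
cv2.imwrite('pics/c6.png',np.hstack([A,B]))
E
```

```text
d [  0.3   0.7 104.5] w [-0.04  0.02 -0.01] t 12.4 F [ 0.25  0.65 -0.52] pos [ 0.4587 -0.259   0.131 ]
```

View pics/c6.png

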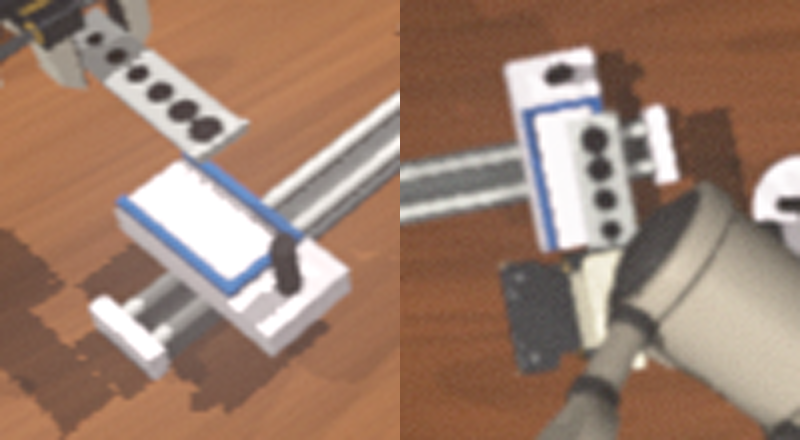

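The strip is held about level over the channel. Its lip corners are at (573,121) and (617,112) in the top crop, and at (200,160) and (248,123) in the scene crop. I'll triangulate them and check the carrier's position in the scene view too.

```bash
python3 - <<'E'
from h import *
np.set_printoptions(precision=4,suppress=True)
s=load('s6');t=load('t6')
S=lambda x,y:(120+x/4-.5,180+y/4-.5); T=lambda x,y:(290+(x-400)/4-.5,160+y/4-.5)
def tri(p,q):
    A=[];b=[]
    for c,(u,v) in((s,p),(t,q)):
        o=np.array(c['xyz']);d=ray(c,u,v,0)-o;d/=np.linalg.norm(d);P=np.eye(3)-np.outer(d,d);A.append(P);b.append(P@o)
    return np.linalg.lstsq(np.vstack(A),np.hstack(b),rcond=None)[0]
print('lip L',tri(S(248,123),T(573,121)),'R',tri(S(200,160),T(617,112)))
for n,p,q in(('dot far',(206,129),(595,140)),('dot 4',(138,74),(611,230))):print(n,tri(S(*p),T(*q)))
e=[ray(t,*T(x,y),.153)[:2] for x,y in[(617,112),(636,245),(573,121),(585,248)]]
for i in(0,2): d=e[i]-e[i+1];print('edge yaw',np.degrees(np.arctan2(d[1],d[0])))
# bed geometry from scene: inner lip corners at z .052 / outer lips
for n,p in(('lipL out front',(185,160)),('lipR out front',(118,203)),('lipR backcorner',(228,293)),('back L',(298,237))): print(n,ray(s,*S(*p),.052))
y=np.radians(8.5);M=np.array([[np.cos(y),-np.sin(y)],[np.sin(y),np.cos(y)]])
for q in[(-45,31),(-45,-31),(68,-31),(68,31)]: print('exp',np.array([.5337,-.2484])+M@np.array(q)/1000)
E
```

```text
lip L [ 0.5808 -0.2253  0.157 ] R [ 0.5858 -0.2594  0.1535]
dot far [ 0.5658 -0.2434  0.1518]
dot 4 [ 0.5007 -0.2522  0.1526]
edge yaw 5.694324719326053
edge yaw 3.0746554225570355
lipL out front [ 0.4932 -0.2343  0.052 ]
lipR out front [ 0.4976 -0.2866  0.052 ]
lipR backcorner [ 0.6047 -0.2689  0.052 ]
back L [ 0.5959 -0.2119  0.052 ]
exp [ 0.4846 -0.2244]
exp [ 0.4938 -0.2857]
exp [ 0.6055 -0.269 ]
exp [ 0.5964 -0.2077]
```

The strip is level at z≈0.152, with the lip at bed x≈+50 mm, y≈-1 mm and yaw about 8°. I'll lower it slowly.

Emit:
arm_command:
  deltas:
    - {"dx": 0,"dy": 0,"dz": 8,"wx": 0,"wy": 0,"wz": 0,"fingers": 20}
    - {"dx": 0,"dy": 0,"dz": 20,"wx": 0,"wy": 0,"wz": 0,"fingers": 20}
    - {"dx": 0,"dy": 0,"dz": 35,"wx": 0,"wy": 0,"wz": 0,"fingers": 20}
    - {"dx": 0,"dy": 0,"dz": 50,"wx": 0,"wy": 0,"wz": 0,"fingers": 20}
    - {"dx": 0,"dy": 0,"dz": 65,"wx": 0,"wy": 0,"wz": 0,"fingers": 20}
    - {"dx": 0,"dy": 0,"dz": 77,"wx": 0,"wy": 0,"wz": 0,"fingers": 20}
    - {"dx": 0,"dy": 0,"dz": 86,"wx": 0,"wy": 0,"wz": 0,"fingers": 20}
    - {"dx": 0,"dy": 0,"dz": 92,"wx": 0,"wy": 0,"wz": 0,"fingers": 20}
    - {"dx": 0,"dy": 0,"dz": 96,"wx": 0,"wy": 0,"wz": 0,"fingers": 20}
    - {"dx": 0,"dy": 0,"dz": 99,"wx": 0,"wy": 0,"wz": 0,"fingers": 20}
    - {"dx": 0,"dy": 0,"dz": 101,"wx": 0,"wy": 0,"wz": 0,"fingers": 20}
    - {"dx": 0,"dy": 0,"dz": 102.5,"wx": 0,"wy": 0,"wz": 0,"fingers": 20}
    - {"dx": 0,"dy": 0,"dz": 103.5,"wx": 0,"wy": 0,"wz": 0,"fingers": 20}
    - {"dx": 0,"dy": 0,"dz": 103.5,"wx": 0,"wy": 0,"wz": 0,"fingers": 20}

```text
t: 14.25
eef_pos: [0.459, -0.2597, 0.0278]
eef_rot: [3.133, 0.232, 0.0]
ft_force: [-0.0, -0.2, -0.5]
finger_gap: 0.0346
grip_force: 50.0
```

Emit:
arm_command:
  deltas:
    - {"dx": 0,"dy": 0,"dz": 0.5,"wx": 0,"wy": 0,"wz": 0,"fingers": 20}
    - {"dx": 0,"dy": 0,"dz": 1,"wx": 0,"wy": 0,"wz": 0,"fingers": 20}
    - {"dx": 0,"dy": 0,"dz": 1.5,"wx": 0,"wy": 0,"wz": 0,"fingers": 20}
    - {"dx": 0,"dy": 0,"dz": 1.5,"wx": 0,"wy": 0,"wz": 0,"fingers": 20}

```text
t: 14.75
eef_pos: [0.459, -0.2597, 0.0263]
eef_rot: [3.133, 0.232, 0.0]
ft_force: [-0.8, -0.6, 0.2]
finger_gap: 0.0341
grip_force: 50.0
```

Emit:
arm_command:
  deltas:
    - {"dx": 0,"dy": 0,"dz": 0.6,"wx": 0,"wy": 0,"wz": 0,"fingers": 20}
    - {"dx": 0,"dy": 0,"dz": 1.2,"wx": 0,"wy": 0,"wz": 0,"fingers": 20}
    - {"dx": 0,"dy": 0,"dz": 1.2,"wx": 0,"wy": 0,"wz": 0,"fingers": 20}

```text
t: 15.12
eef_pos: [0.459, -0.2597, 0.0252]
eef_rot: [3.133, 0.232, 0.0]
ft_force: [-1.3, 0.4, 4.1]
finger_gap: 0.0346
grip_force: 50.0
```

Emit:
arm_command:
  deltas:
    - {"dx": 0,"dy": 0,"dz": -0.6,"wx": 0,"wy": 0,"wz": 0,"fingers": 20}
    - {"dx": 0,"dy": 0,"dz": -0.6,"wx": 0,"wy": 0,"wz": 0,"fingers": 20}
    - {"dx": 0,"dy": 0,"dz": -0.6,"wx": 0,"wy": 0,"wz": 0,"fingers": 37}
    - {"dx": 0,"dy": 0,"dz": -0.6,"wx": 0,"wy": 0,"wz": 0,"fingers": 42}
    - {"dx": 0,"dy": 0,"dz": -0.6,"wx": 0,"wy": 0,"wz": 0,"fingers": 50}
    - {"dx": 0,"dy": 0,"dz": -0.6,"wx": 0,"wy": 0,"wz": 0,"fingers": 60}
    - {"dx": 0,"dy": 0,"dz": -0.6,"wx": 0,"wy": 0,"wz": 0,"fingers": 64}
    - {"dx": 0,"dy": 0,"dz": -0.6,"wx": 0,"wy": 0,"wz": 0,"fingers": 64}
    - {"dx": 0,"dy": 0,"dz": -10,"wx": 0,"wy": 0,"wz": 0,"fingers": 64}
    - {"dx": 0,"dy": 0,"dz": -30,"wx": 0,"wy": 0,"wz": 0,"fingers": 64}
    - {"dx": 0,"dy": 0,"dz": -60,"wx": 0,"wy": 0,"wz": 0,"fingers": 64}
    - {"dx": 0,"dy": 0,"dz": -100,"wx": 0,"wy": 0,"wz": 0,"fingers": 64}
    - {"dx": 0,"dy": 0,"dz": -140,"wx": 0,"wy": 0,"wz": 0,"fingers": 64}
    - {"dx": 0,"dy": 0,"dz": -160,"wx": 0,"wy": 0,"wz": 0,"fingers": 64}
    - {"dx": 0,"dy": 0,"dz": -160,"wx": 0,"wy": 0,"wz": 0,"fingers": 0}

```text
t: 17.0
eef_pos: [0.4596, -0.2602, 0.1871]
eef_rot: [3.13, 0.232, 0.005]
ft_force: [0.3, -0.6, -0.4]
finger_gap: 0.0578
grip_force: 0.0
```

```bash
python3 - <<'E'
from h import *
to(.6116,-.26,.187,8.5)
a=cap('scene','s7')['frame'][:,:,::-1];b=cap('top','t7')['frame'][:,:,::-1]
A=cv2.resize(a[180:290,120:220],None,fx=4,fy=4,interpolation=2);B=cv2.resize(b[160:270,290:390],None,fx=4,fy=4,interpolation=2)
cv2.imwrite('pics/c7.png',np.hstack([A,B]))
E
```

```text
d [150.3  22.3   0.6] w [ 0.18 -0.17 -0.01] t 17.0 F [ 0.32 -0.62 -0.43] pos [ 0.4596 -0.2602  0.1871]
```

View pics/c7.png

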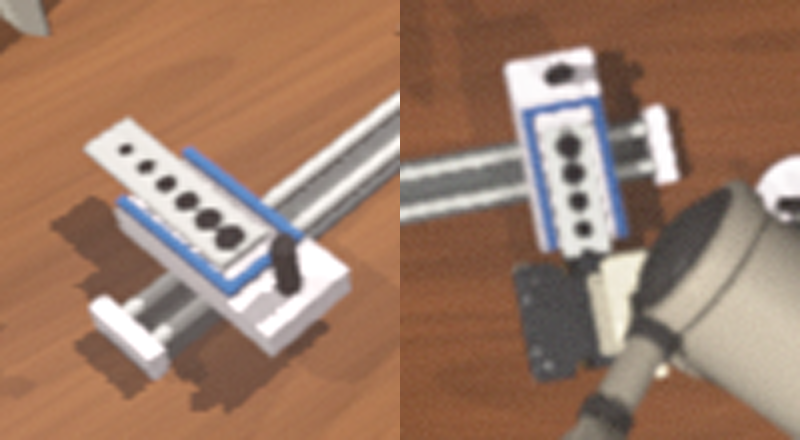

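The strip lies flat in the channel and is released, with the lip just short of the back stop (about (250,250) in the left half). Next I'll move shut fingers to the far side of the knob from the red stop, on its -y side.

```bash
python3 - <<'E'
from h import *
t=load('t7')
p=ray(t,290+(569-400)/4-.5,160+147/4-.5,.048)[:2];q=ray(t,290+(583-400)/4-.5,160+229/4-.5,.048)[:2]
y=np.radians(8.5);M=np.array([[np.cos(y),-np.sin(y)],[np.sin(y),np.cos(y)]])
print('far dot, dot4 in bed:',M.T@(p-[.5337,-.2484])*1000,M.T@(q-[.5337,-.2484])*1000)
to(.6274,-.280,.187,8.5)
E
```

```text
far dot, dot4 in bed: [32.24032704 -0.14559867] [-32.97838988   1.12361604]
d [163.9  45.3  -2.5] w [-0.02  0.03 -0.02] t 17.1 F [ 0.4   0.15 -0.85] pos [ 0.4586 -0.2594  0.1846]
```

Emit:
arm_command:
  deltas:
    - {"dx": 30,"dy": 8,"dz": 0,"wx": 0,"wy": 0,"wz": 0,"fingers": 0}
    - {"dx": 65,"dy": 18,"dz": 0,"wx": 0,"wy": 0,"wz": 0,"fingers": 0}
    - {"dx": 105,"dy": 29,"dz": 0,"wx": 0,"wy": 0,"wz": 0,"fingers": 0}
    - {"dx": 140,"dy": 39,"dz": 0,"wx": 0,"wy": 0,"wz": 0,"fingers": 0}
    - {"dx": 160,"dy": 45,"dz": 0,"wx": 0,"wy": 0,"wz": 0,"fingers": 0}
    - {"dx": 164,"dy": 45,"dz": 0,"wx": 0,"wy": 0,"wz": 0,"fingers": 0}
    - {"dx": 164,"dy": 45,"dz": 0,"wx": 0,"wy": 0,"wz": 0,"fingers": 0}
    - {"dx": 164,"dy": 45,"dz": 30,"wx": 0,"wy": 0,"wz": 0,"fingers": 0}
    - {"dx": 164,"dy": 45,"dz": 70,"wx": 0,"wy": 0,"wz": 0,"fingers": 0}
    - {"dx": 164,"dy": 45,"dz": 100,"wx": 0,"wy": 0,"wz": 0,"fingers": 0}
    - {"dx": 164,"dy": 45,"dz": 117,"wx": 0,"wy": 0,"wz": 0,"fingers": 0}
    - {"dx": 164,"dy": 45,"dz": 121,"wx": 0,"wy": 0,"wz": 0,"fingers": 0}
    - {"dx": 164,"dy": 45,"dz": 121,"wx": 0,"wy": 0,"wz": 0,"fingers": 0}

```text
t: 18.73
eef_pos: [0.6281, -0.2803, 0.0651]
eef_rot: [3.132, 0.232, 0.002]
ft_force: [0.4, -1.1, 0.8]
finger_gap: 0.0003
grip_force: 0.0
```

Emit:
arm_command:
  deltas:
    - {"dx": 0,"dy": -5,"dz": 0,"wx": 0,"wy": 0,"wz": 0,"fingers": 0}
    - {"dx": 0,"dy": -9,"dz": 0,"wx": 0,"wy": 0,"wz": 0,"fingers": 0}
    - {"dx": 0,"dy": -12,"dz": 0,"wx": 0,"wy": 0,"wz": 0,"fingers": 0}
    - {"dx": 0,"dy": -15,"dz": 0,"wx": 0,"wy": 0,"wz": 0,"fingers": 0}
    - {"dx": 0,"dy": -18,"dz": 0,"wx": 0,"wy": 0,"wz": 0,"fingers": 0}
    - {"dx": 0,"dy": -21,"dz": 0,"wx": 0,"wy": 0,"wz": 0,"fingers": 0}
    - {"dx": 0,"dy": -24,"dz": 0,"wx": 0,"wy": 0,"wz": 0,"fingers": 0}
    - {"dx": 0,"dy": -28,"dz": 0,"wx": 0,"wy": 0,"wz": 0,"fingers": 0}
    - {"dx": 0,"dy": -32,"dz": 0,"wx": 0,"wy": 0,"wz": 0,"fingers": 0}
    - {"dx": 0,"dy": -37,"dz": 0,"wx": 0,"wy": 0,"wz": 0,"fingers": 0}
    - {"dx": 0,"dy": -42,"dz": 0,"wx": 0,"wy": 0,"wz": 0,"fingers": 0}
    - {"dx": 0,"dy": -47,"dz": 0,"wx": 0,"wy": 0,"wz": 0,"fingers": 0}
    - {"dx": 0,"dy": -52,"dz": 0,"wx": 0,"wy": 0,"wz": 0,"fingers": 0}
    - {"dx": 0,"dy": -57,"dz": 0,"wx": 0,"wy": 0,"wz": 0,"fingers": 0}
    - {"dx": 0,"dy": -62,"dz": 0,"wx": 0,"wy": 0,"wz": 0,"fingers": 0}
    - {"dx": 0,"dy": -67,"dz": 0,"wx": 0,"wy": 0,"wz": 0,"fingers": 0}
    - {"dx": 0,"dy": -72,"dz": 0,"wx": 0,"wy": 0,"wz": 0,"fingers": 0}
    - {"dx": 0,"dy": -77,"dz": 0,"wx": 0,"wy": 0,"wz": 0,"fingers": 0}
    - {"dx": 0,"dy": -82,"dz": 0,"wx": 0,"wy": 0,"wz": 0,"fingers": 0}
    - {"dx": 0,"dy": -87,"dz": 0,"wx": 0,"wy": 0,"wz": 0,"fingers": 0}

```text
t: 21.22
eef_pos: [0.6149, -0.1936, 0.064]
eef_rot: [3.133, 0.232, -0.0]
ft_force: [-1.1, -2.2, -0.7]
finger_gap: 0.0004
grip_force: 0.8
```

Emit:
arm_command:
  deltas:
    - {"dx": 0,"dy": -5,"dz": 0,"wx": 0,"wy": 0,"wz": 0,"fingers": 0}
    - {"dx": 0,"dy": -10,"dz": 0,"wx": 0,"wy": 0,"wz": 0,"fingers": 0}
    - {"dx": 0,"dy": -15,"dz": 0,"wx": 0,"wy": 0,"wz": 0,"fingers": 0}
    - {"dx": 0,"dy": -19,"dz": 0,"wx": 0,"wy": 0,"wz": 0,"fingers": 0}
    - {"dx": 0,"dy": -22,"dz": 0,"wx": 0,"wy": 0,"wz": 0,"fingers": 0}
    - {"dx": 0,"dy": -25,"dz": 0,"wx": 0,"wy": 0,"wz": 0,"fingers": 0}

```text
t: 21.98
eef_pos: [0.6112, -0.1691, 0.064]
eef_rot: [3.133, 0.232, 0.0]
ft_force: [-1.4, -1.9, 0.8]
finger_gap: 0.0005
grip_force: 0.8
```

```bash
python3 - <<'E'
from h import *
to(.6274,-.280,.065,8.5)
t=cap('top','t8');h=cap('scene','s8')
# red stop and blue lip masks, scene view -> world at z~.05
hsv=cv2.cvtColor(h['frame'],cv2.COLOR_RGB2HSV)
b=cv2.inRange(hsv,(100,120,60),(125,255,255));r=cv2.inRange(hsv,(0,200,120),(5,255,255))|cv2.inRange(hsv,(172,200,120),(180,255,255))
for n,m in(('blue',b),('red',r)):
    k,l,st,ce=cv2.connectedComponentsWithStats(m); print(n,[(st[i].tolist(),ce[i].round(1).tolist()) for i in range(1,k) if st[i,4]>8])
E
```

```text
d [ -0.4 112.1  -1. ] w [ 0.01  0.   -0.02] t 21.975 F [-1.45 -1.94  0.79] pos [ 0.6112 -0.1691  0.064 ]
blue []
red []
```

Emit:
arm_command:
  deltas:
    - {"dx": 0,"dy": -2.5,"dz": 0,"wx": 0,"wy": 0,"wz": 0,"fingers": 0}
    - {"dx": 0,"dy": -5,"dz": 0,"wx": 0,"wy": 0,"wz": 0,"fingers": 0}
    - {"dx": 0,"dy": -7.5,"dz": 0,"wx": 0,"wy": 0,"wz": 0,"fingers": 0}
    - {"dx": 0,"dy": -10,"dz": 0,"wx": 0,"wy": 0,"wz": 0,"fingers": 0}

```text
t: 22.58
eef_pos: [0.6098, -0.1592, 0.064]
eef_rot: [3.133, 0.232, 0.0]
ft_force: [-0.3, -1.7, -0.7]
finger_gap: 0.0008
grip_force: 0.8
```

Emit:
arm_command:
  deltas:
    - {"dx": 0,"dy": -2,"dz": 0,"wx": 0,"wy": 0,"wz": 0,"fingers": 0}
    - {"dx": 0,"dy": -4,"dz": 0,"wx": 0,"wy": 0,"wz": 0,"fingers": 0}
    - {"dx": 0,"dy": -6,"dz": 0,"wx": 0,"wy": 0,"wz": 0,"fingers": 0}
    - {"dx": 0,"dy": -8,"dz": 0,"wx": 0,"wy": 0,"wz": 0,"fingers": 0}

```text
t: 23.08
eef_pos: [0.6085, -0.1513, 0.064]
eef_rot: [3.133, 0.232, -0.0]
ft_force: [0.1, -1.8, 0.9]
finger_gap: 0.0005
grip_force: 0.8
```

```bash
python3 - <<'E'
from h import *
t=cap('top','t9');f=t['frame'].astype(int)
# red stop / blue lips in top view, by channel differences
for n,m in(('red',(f[...,0]>150)&(f[...,1]<60)&(f[...,2]<70)),('blue',(f[...,2]-f[...,0]>50))):
    ys,xs=np.nonzero(m[170:240,250:360]);print(n,len(xs),(xs.min()+250,xs.max()+250,ys.min()+170,ys.max()+170) if len(xs) else '')
    for v in(200,205,210,215): print(v,np.nonzero(m[v,250:360])[0]+250)
E
```

```text
red 1 (np.int64(267), np.int64(267), np.int64(212), np.int64(212))
200 []
205 []
210 []
215 []
blue 31 (np.int64(305), np.int64(308), np.int64(197), np.int64(211))
200 [305 306]
205 [306 307]
210 [307 308]
215 []
```

Emit:
arm_command:
  deltas:
    - {"dx": 0,"dy": -2,"dz": 0,"wx": 0,"wy": 0,"wz": 0,"fingers": 0}
    - {"dx": 0,"dy": -4,"dz": 0,"wx": 0,"wy": 0,"wz": 0,"fingers": 0}
    - {"dx": 0,"dy": -6,"dz": 0,"wx": 0,"wy": 0,"wz": 0,"fingers": 0}
    - {"dx": 0,"dy": -7,"dz": 0,"wx": 0,"wy": 0,"wz": 0,"fingers": 0}

```text
t: 23.62
eef_pos: [0.6075, -0.1443, 0.064]
eef_rot: [3.133, 0.233, -0.0]
ft_force: [-0.4, -1.8, 0.7]
finger_gap: 0.0005
grip_force: 0.8
```

Emit:
arm_command:
  deltas:
    - {"dx": 0,"dy": -2,"dz": 0,"wx": 0,"wy": 0,"wz": 0,"fingers": 0}
    - {"dx": 0,"dy": -4,"dz": 0,"wx": 0,"wy": 0,"wz": 0,"fingers": 0}
    - {"dx": 0,"dy": -5,"dz": 0,"wx": 0,"wy": 0,"wz": 0,"fingers": 0}

```text
t: 24.0
eef_pos: [0.6068, -0.1394, 0.064]
eef_rot: [3.133, 0.232, -0.0]
ft_force: [-0.1, -1.1, 0.3]
finger_gap: -0.0
grip_force: 0.8
```

Emit:
arm_command:
  deltas:
    - {"dx": 0,"dy": -2,"dz": 0,"wx": 0,"wy": 0,"wz": 0,"fingers": 0}
    - {"dx": 0,"dy": -4,"dz": 0,"wx": 0,"wy": 0,"wz": 0,"fingers": 0}
    - {"dx": 0,"dy": -5,"dz": 0,"wx": 0,"wy": 0,"wz": 0,"fingers": 0}

```text
t: 24.38
eef_pos: [0.606, -0.1344, 0.064]
eef_rot: [-3.133, -0.232, 0.0]
ft_force: [-1.4, -2.3, 0.7]
finger_gap: 0.0003
grip_force: 0.8
```

Emit:
arm_command:
  deltas:
    - {"dx": 0,"dy": -2,"dz": 0,"wx": 0,"wy": 0,"wz": 0,"fingers": 0}
    - {"dx": 0,"dy": -4,"dz": 0,"wx": 0,"wy": 0,"wz": 0,"fingers": 0}
    - {"dx": 0,"dy": -5,"dz": 0,"wx": 0,"wy": 0,"wz": 0,"fingers": 0}

```text
t: 24.75
eef_pos: [0.6059, -0.1331, 0.0642]
eef_rot: [3.127, 0.232, 0.002]
ft_force: [-0.6, -15.8, -3.1]
finger_gap: 0.0006
grip_force: 8.0
```

The carrier reached the stop: the force rose to 16 N. I'll back off and retreat upward.

Emit:
arm_command:
  deltas:
    - {"dx": 0,"dy": 2,"dz": 0,"wx": 0,"wy": 0,"wz": 0,"fingers": 0}
    - {"dx": 0,"dy": 8,"dz": 0,"wx": 0,"wy": 0,"wz": 0,"fingers": 0}
    - {"dx": 0,"dy": 18,"dz": 0,"wx": 0,"wy": 0,"wz": 0,"fingers": 0}
    - {"dx": 0,"dy": 25,"dz": -20,"wx": 0,"wy": 0,"wz": 0,"fingers": 0}
    - {"dx": 0,"dy": 35,"dz": -60,"wx": 0,"wy": 0,"wz": 0,"fingers": 0}
    - {"dx": 0,"dy": 60,"dz": -110,"wx": 0,"wy": 0,"wz": 0,"fingers": 0}
    - {"dx": 0,"dy": 100,"dz": -140,"wx": 0,"wy": 0,"wz": 0,"fingers": 0}
    - {"dx": 0,"dy": 140,"dz": -150,"wx": 0,"wy": 0,"wz": 0,"fingers": 0}
    - {"dx": 0,"dy": 180,"dz": -150,"wx": 0,"wy": 0,"wz": 0,"fingers": 0}
    - {"dx": 0,"dy": 200,"dz": -150,"wx": 0,"wy": 0,"wz": 0,"fingers": 0}
    - {"dx": 0,"dy": 200,"dz": -150,"wx": 0,"wy": 0,"wz": 0,"fingers": 0}

```text
t: 26.12
eef_pos: [0.6345, -0.3289, 0.2132]
eef_rot: [-3.133, -0.229, 0.001]
ft_force: [-0.4, 0.9, -0.6]
finger_gap: 0.0002
grip_force: 0.0
```

```bash
python3 - <<'E'
from h import *
t=cap('top','t10')
def blue(c):
    f=c['frame'].astype(int); m=(f[...,2]-f[...,0]>50)
    return [(v,(np.nonzero(m[v,250:360])[0]+250).tolist()) for v in(195,200,205)]
print(blue(load('t0')));print(blue(t))
# dark dots near carrier floor
g=cv2.cvtColor(t['frame'],cv2.COLOR_RGB2GRAY);k,l,st,ce=cv2.connectedComponentsWithStats((g<110).astype(np.uint8)[170:250,260:320])
W=cv2.connectedComponentsWithStats
y=np.radians(8.5);M=np.array([[np.cos(y),-np.sin(y)],[np.sin(y),np.cos(y)]])
for i in range(1,k):
    if 3<st[i,4]<60:
        p=ray(t,260+ce[i][0],170+ce[i][1],.048)[:2]; print(st[i,4],ce[i]+[260,170],M.T@(p-[.5337,-.2484])*1000)
E
```

```text
[(195, [322, 323, 340, 341]), (200, [323, 324, 341, 342]), (205, [324, 325, 342, 343])]
[(195, [281, 282, 283, 284, 285, 286, 287, 298, 299]), (200, [281, 282, 299, 300]), (205, [282, 283, 300, 301])]
23 [288.43478261 185.91304348] [ 88.23251113 128.3066594 ]
45 [291.93333333 206.64444444] [ 21.91949033 129.25509045]
14 [293.71428571 217.5       ] [-12.58470907 129.90667705]
9 [294.88888889 224.66666667] [-35.29173544 130.33905766]
7 [296.         231.28571429] [-56.2277048  130.65641492]
4 [297.5 238.5] [-79.14863073 130.11102584]
```

```bash
python3 -c "
from h import *
print(manip.sign_off())"
```

```text
the job is handed in; nothing more can be done
None
```

The strip is laid flat and released in the carrier's channel, its centre about 25 mm in front of the bed centre, and the carrier is against the red end stop; I handed the job in at about 26 s, but no verdict came back.

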